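# Open the rinse tray and hang its glass rack up to drain

### The arm

A 7-joint arm with a two-finger parallel gripper is mounted at the origin on a cart in front of the work surface, level with it; the furniture and walls round the work are solid. World frame = base frame: x ahead of the robot, y to its left, z up, the work surface at z = 0. Lengths are in mm, angles in rad, forces in N, time in s.
With the tool pointing down it reaches from about 350 to 900 mm from the base axis. Payload 8.1 kg.
Tool frame: the origin (TCP) lies on the centre line of the jaws, within the pads' length; the fingertips stand 22 mm ahead of it and the grasp point (between the pads) lies 3 mm ahead of it; z points along the fingers, y is the direction in which the jaws open and shut (so a half turn about z gives the same grasp; the last joint's range is limited). The gripper opens to 85 mm and grips with 20 to 120 N. Pads are 22 mm wide; open, the fingers measure 114 mm over their backs; the gripper's body (76 mm by 85 mm) begins 54 mm behind the grasp point. The pads swing forward as they close: fully open they stand 13 mm farther back than shut.
Start: joints at [-1.422, 0.434, 0.025, 1.573, -0.012, 1.134, -0.075], TCP at [155.744, 605.297, 253.323] pointing down, gripper open.
Joint ranges: [-2.62, 2.62], [-0.44, 2.09], [-1.27, 1.32], [0.08, 2.57], [-1.32, 4.46], [0.12, 2], [-2.74, 2.74]. Speed limits (rad/s): [2.22, 2.22, 3.01, 3.01, 3.14, 3.14, 3.14].

### API

Orientations are given as a unit quaternion [w, x, y, z].
In Python, from workcell import env gives the robot as it stands. Calls block until the motion is done:
- env.reach(position, orientation): joint-space move of the TCP to a pose.
- env.movel(position, max_speed=150, attitude=None): straight line of the TCP; attitude=None keeps the orientation; max_speed is the mean speed in mm/s.
- env.set_joints(angles): joint-space move.
- env.ungrasp() and env.gripper_close(): open the fingers fully, or close them until they stop; the grip force is fixed at half the most.
- env.dwell(seconds).
- env.inverse_kinematics(position, orientation): joint angles nearest the present ones, or None.
- env.grab_frame(name): name is "side" or "top" or "wrist"; returns the picture (420x560x3 uint8, blue, green, red); there is no depth.
- env.camera_model(name): a dict with "mtx" (3x3 intrinsics, pixels), "world_to_cam" (4x4, takes a point from world to camera coordinates); the wrist camera has in their place "hand_eye" (4x4, takes a point from camera to tool coordinates, whose origin is the TCP and whose axes are the flange's). Camera axes: x right, y down, z forward; pixel columns grow to the right and rows downward; lengths in mm; the calibration is good to about 2 mm. The wrist camera is an equidistant fisheye: a pixel r from the principal point sees the ray r / f radians off the axis. A picture is of the moment at which its call begins: read the wrist's pose just before it. camera_model takes no time and is no camera call.
A pose or a line that the arm cannot do raises env.MotionError and nothing moves.
- env.hand_in(): hands the job in, once; it reports no verdict.
Readings, each from a call of its own:
- env.read_clock(): time.
- env.read_joint_pos(): joint angles.
- env.read_dq(): joint speeds.
- env.read_joint_efforts(): joint torques, N m.
- env.read_tcp_pos(): TCP position.
- env.read_ee_rot(): TCP orientation.
- env.read_force(): force on the tool from outside, world axes, zero at the start.
- env.read_ft_torque(): the same for the moment, N m.
- env.read_gripper_width(): opening from 0.0 (shut) to 1.0 (fully open).
Only numpy, scipy, OpenCV 4.12 (cv2) and the standard library are available. Lean on these libraries where they do the work, as an engineer would, in place of code of your own. Each camera call takes 0.05 s, during which the arm holds its last target. There are 200 camera calls.

### The job

Open the rinse tray: lift the handle end of its sliding lid over the lip, slide the lid out of its grooves and lay it flat on the bench. Then lift the glass rack out of the tray by its handle, stand it on the bench and let go of it to change your grip, and hang it up to drain by its handle on the hook of the stand, keeping the rack upright. Do not disturb the bottle, the paper roll and the crucible.

Things in the scene. Friction and masses are not known exactly. Their poses are not given: they have to be found in the camera images.
- tray: White plastic open-topped tray, fixed, 160 long (its x) x 95 wide (y) x 101 high. Origin: centre of underside, z up. Front is its -x end. Inside 150 x 72, floor at z = 4. Side walls end in ledges at z = 82 that carry the lid. The rear end is closed; the lid leaves only by sliding to -x over the front lip.
- tray_lip (a point): Middle of the top of the tray's front wall, at (-77.5, 0, 88) of the tray; wall 5 thick. This lip stands 6 above the ledges and blocks the shut lid: its front end must rise more than 6 to pass. A lid kept level may rise up to 11.
- tray_groove (a point): Middle of the front end of the left groove's roof rail, at (-30, 39.5, 99) of the tray. On both sides, from x = -30 to 80, a groove z = 82 to 97 holds the lid's edge under a rail 4 thick that reaches in to y = +-35. No rails ahead of x = -30: a lid slid 105 or more towards -x is out from under them.
- lid: Loose grey plastic sliding lid, about 0.12 kg: panel 146 (its x) x 80 (y) x 4. Origin: centre of the panel's underside, z up. Starts shut, axes along the tray's, origin at about (0, 0, 82) of the tray. Handle: an upright rib across it, 10 thick (x), 50 long (y), standing 34 above the panel (z = 4 to 38), centred at x = -52.
- rack: Loose steel rack with eight glass plates fixed in it, about 0.18 kg, 90 long (its x) x 58 wide (y), 40 high at its flat side walls; end walls and glass at most 28 high. Origin: centre of underside, z up. Starts on the tray's floor near its middle, its x along the tray's. Alike both ways round. Gripped across the side walls, its handle is free.
- rack_handle (a point): Middle of the rack's handle bar, on its axis, at (0, 0, 70) of the rack. Rigid 8 mm round bar standing over the rack's middle in its yz plane: level part 30 long along y, top at z = 74, legs sloping out to the side walls. Opening below it: z = 40 (rim) to 66, 22 to 35 wide. Gripped here it leaves no room for a hook.
- hook_stand: Steel stand, fixed. Origin: on the bench under the post, z up. Base plate 130 x 90 x 10 (x = -95 to 35); post 10 thick, 170 high with a 16 collar on top. A hook of 7 mm round bar runs from the post towards -x: axis level at z = 165 to x = -55, dips to z = 162 at x = -75 (seat), turns up to the tip.
- hook_seat (a point): Top of the hook bar at its lowest place, at (-75, 0, 165.5) of the stand. The handle bar, carried over the tip from the -x side with the rack's x along the stand's x, then lowered, rests here with its axis at about z = 170; the rack's underside is then about 99 above the bench.
- hook_tip (a point): Hook bar's axis at its upturned tip, at (-92, 0, 172) of the stand; the top of the tip is at z = 175.5.
- lid_handle (a point): Point in the lid's handle rib, at (-52, 0, 26) of the lid: 22 above the panel's top.
- lid_front (a point): Middle of the lower front edge of the lid, at (-73, 0, 0) of the lid.
- bottle: Bystander: loose white bottle with a blue cap, 60 diameter x 109 high. Origin: centre of its underside.
- paper_roll: Bystander: loose white roll of film, 52 diameter x 50 high, standing on end. Origin: centre of its underside.
- crucible: Bystander: loose pale crucible, 42 diameter x 36 high. Origin: centre of its underside.

How it is judged (in metres and radians):
On the way, in this order (a step that is already met when the one before it is completed fails the run):
1. the front edge of the lid is raised above the lip while the lid is still in its grooves (z of lid_front in the frame of tray above 0.0875 m and x of lid in the frame of tray above -0.07 m and z of lid in the frame of tray below 0.1 m), for 0.05 s.
2. the lid lies flat on the bench, out of the tray, released (height (world z) of lid below 0.01 m and angle between lid's own z axis and vertical below 0.1 rad and linear speed of lid below 0.03 m/s and contact force between lid and the fingers below 0.1 N), for 0.2 s.
3. the rack stands upright on the bench beside the tray, released (height (world z) of rack below 0.012 m and horizontal distance between rack and tray above 0.07 m and angle between rack's own z axis and vertical below 0.1 rad and linear speed of rack below 0.03 m/s and contact force between rack and the fingers below 0.1 N), for 0.2 s.
At the end, for the whole second after the job is handed in: The rack hangs at rest on the hook: middle of its handle bar within 22 mm of the seat, the stand bearing it (over 0.5 N), underside over 80 mm above the bench, tilt under 0.35 rad, under 50 mm/s. The lid lies at rest flat on the bench (underside within 10 mm, tilt under 0.1 rad) (distance between rack_handle and hook_seat below 0.022 m and contact force between rack and hook_stand above 0.5 N and height (world z) of rack above 0.08 m and angle between rack's own z axis and vertical below 0.35 rad and linear speed of rack below 0.05 m/s and height (world z) of lid below 0.01 m and angle between lid's own z axis and vertical below 0.1 rad and linear speed of lid below 0.03 m/s); the robot touches nothing.
It fails at once if a bystander (bottle, paper roll, crucible) is moved more than 30 mm (distance of any of bottle, paper_roll, crucible from where it was at the start of the episode above 0.03 m).
It fails at once if the rack is tipped by more than 0.8 rad (angle between rack's own z axis and vertical above 0.8 rad).
It also fails if it takes over 64 s, if anything falls off the work surface, if the arm or the gripper's body presses on something with over 40 N, if the wrist force passes 120 N, or if a joint passes its speed limit or range.

## Working session

There is one attempt and no reset: what is moved stays moved. The work goes in short steps, each a Python script; the robot and the scene stay as the last script left them, time stands still between calls to the robot, and variables do not carry over. Pictures are saved under pics/ and viewed, about 8 in all and at most 12, crops included, and the job is handed in when it is done.

```bash
ls; mkdir -p pics; python3 - <<'E'
from workcell import env
import cv2, numpy as np
np.set_printoptions(precision=4,suppress=True)
for n in ("top","side"):
    cv2.imwrite(f"pics/{n}0.png",env.grab_frame(n)); m=env.camera_model(n); print(n,m["mtx"],m["world_to_cam"])
print(env.read_tcp_pos(),env.read_ee_rot(),env.read_clock())
E
```

```text
pics
top [[456.7868   0.     282.0426]
 [  0.     456.7868 209.4495]
 [  0.       0.       1.    ]] [[   0.0995   -0.995     0.0008 -277.907 ]
 [  -0.9695   -0.0971   -0.2249  537.3877]
 [   0.2239    0.0216   -0.9744  977.8524]
 [   0.        0.        0.        1.    ]]
side [[491.9736   0.     285.9366]
 [  0.     491.9736 215.5872]
 [  0.       0.       1.    ]] [[  -0.9781   -0.207     0.0229  463.7933]
 [  -0.1428    0.5862   -0.7975  313.5927]
 [   0.1517   -0.7832   -0.6029 1060.9248]
 [   0.        0.        0.        1.    ]]
[155.6629 604.877  252.6131] [-0.      0.1256  0.9921 -0.0007] 0.1
```

View pics/top0.png

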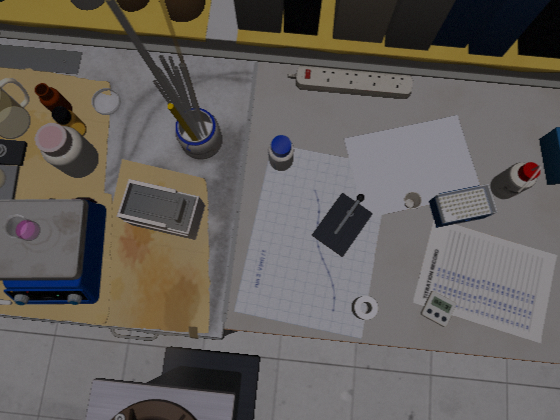

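View pics/side0.png

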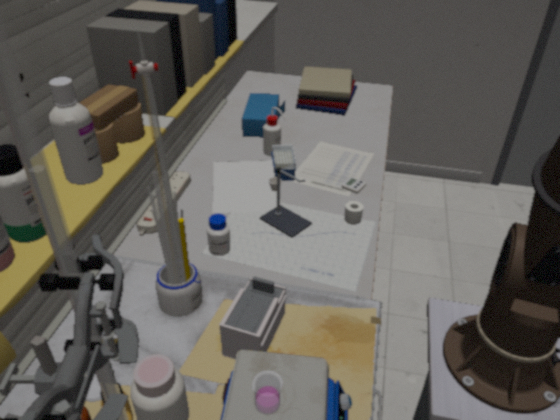

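The top view shows the tray at about (160,208) with its handle at the right end (~(190,207)), the stand at (342,224), the bottle at (281,150), the roll at (365,307) and the crucible at (412,200). The side view agrees. I'll enlarge the tray and stand to measure them.

```bash
python3 - <<'E'
import cv2, numpy as np
t=cv2.imread("pics/top0.png");s=cv2.imread("pics/side0.png")
def c(im,u,v,w=100,h=75): 
    p=cv2.resize(im[v:v+h,u:u+w],(400,300),interpolation=cv2.INTER_CUBIC)
    for i in range(0,w,10): cv2.line(p,(i*4,0),(i*4,4 if i%50 else 9),(0,0,255),1)
    for i in range(0,h,10): cv2.line(p,(0,i*4),(4 if i%50 else 9,i*4),(0,0,255),1)
    return cv2.convertScaleAbs(p,alpha=1.5,beta=20)
cv2.imwrite("pics/m0.png",np.vstack([np.hstack([c(t,110,170),c(t,300,185)]),np.hstack([c(s,205,275,120,90),c(s,240,140,133,100)])]))
E
```

```text
(no output)
```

View pics/m0.png

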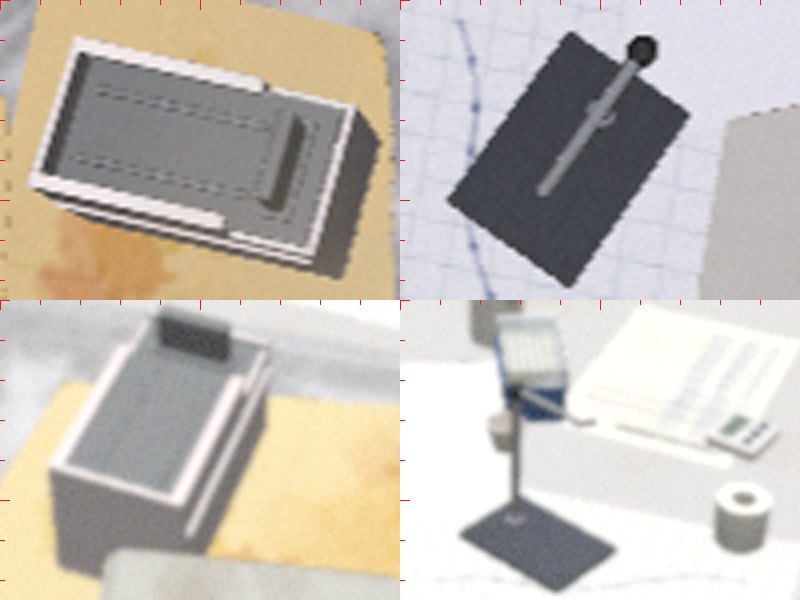

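```bash
cat > h.py <<'E'
import numpy as np, cv2
from workcell import env
from scipy.spatial.transform import Rotation as R
np.set_printoptions(precision=3,suppress=True)
def cast(cam,uv,z):
    m=env.camera_model(cam);T=np.array(m["world_to_cam"]);K=np.array(m["mtx"])
    c=-T[:3,:3].T@T[:3,3]; d=T[:3,:3].T@np.linalg.inv(K)@[uv[0],uv[1],1]
    return (c+d*(z-c[2])/d[2])
def proj(cam,p):
    m=env.camera_model(cam);T=np.array(m["world_to_cam"]);K=np.array(m["mtx"])
    q=K@(T[:3,:3]@np.asarray(p,float)+T[:3,3]);return q[:2]/q[2]
E
python3 - <<'E'
from h import *
P={"rearA":((128.75,179.25),101),"rearB":((117.5,216),101),"frA":((198.75,196.25),88),"frB":((188,233),88),"railA":((176.2,191.3),101),"railB":((166.7,225.5),101),
"b1":((343,193),10),"b2":((372.5,213.75),10),"b3":((342.5,256.75),10),"b4":((312,235),10),"collar":((360.5,197.5),170),"tip":((335.5,233),173)}
W={k:cast("top",*v) for k,v in P.items()}
for k in W: print(k,W[k])
# side: base corners z=10 (crop scale 1/3), collar
S=lambda x,y:(240+(x-400)/4*1.33,140+(y-300)/3)
for n,p,z in (("b?",(458,536),10),("b?",(517,496),10),("b?",(615,550),10),("b?",(556,590),10),("tip",(595,420),173),("top",(515,390),170)): print(n,cast("side",S(*p),z))
Q=lambda x,y:(205+x*.3,275+(y-300)*.3)
for n,p,z in (("rearL",(52,465),101),("rearR",(183,503),101),("front far",(268,348),88),("ribTop",(158,312),120),("ribTop",(230,330),120)): print(n,cast("side",Q(*p),z))
E
```

```text
rearA [587.81  121.429 101.   ]
rearB [502.988 131.24  101.   ]
frA [567.807 -35.819  88.   ]
frB [483.11 -24.07  88.  ]
railA [570.889  12.483 101.   ]
railB [492.821  21.349 101.   ]
b1 [ 629.324 -364.047   10.   ]
b2 [ 585.213 -437.643   10.   ]
b3 [ 475.474 -373.607   10.   ]
b4 [ 519.653 -298.384   10.   ]
collar [ 578.332 -382.465  170.   ]
tip [ 499.274 -336.716  173.   ]
b? [ 628.192 -353.094   10.   ]
b? [ 587.308 -430.958   10.   ]
b? [ 477.017 -367.148   10.   ]
b? [ 520.027 -294.923   10.   ]
tip [ 498.874 -338.144  173.   ]
top [ 578.864 -374.412  170.   ]
rearL [586.031 120.701 101.   ]
rearR [501.561 130.791 101.   ]
front far [481.249 -17.815  88.   ]
ribTop [552.396  -2.442 120.   ]
ribTop [502.77    2.822 120.   ]
```

```bash
cat >> h.py <<'E'
def down(ydeg):
    "tool pointing down, jaws opening along world heading ydeg"
    a=np.radians(ydeg+90)/2
    return [0.,float(np.cos(a)),float(np.sin(a)),0.]
TR=np.array([535.4,48.2]); TY=83.1; tx=np.array([np.cos(np.radians(TY)),np.sin(np.radians(TY))])
ST=np.array([578.3,-382.]); SY=-30.3; sx=np.array([np.cos(np.radians(SY)),np.sin(np.radians(SY))])
def P(xy,z): return [float(xy[0]),float(xy[1]),float(z)]
E
python3 - <<'E'
from h import *
for n,uv,z in (("bottle",(281,146),105),("roll",(365,307),50),("cruc",(412,200),36)): print(n,cast("top",uv,z))
t=lambda n,p,y: print(n,p,y,env.inverse_kinematics(P(p[:2],p[2]),down(y)))
rib=TR-52*tx
t("rib",[*rib,113],TY); t("rib",[*rib,230],TY)
for L in ([515,-125],[440,-130]): t("lidput",[*(np.array(L)-52*tx),31],TY)
for y in (TY,TY-30,TY-60,TY-90): t("put",[430,-230,73],y)
for y in (59.7,59.7-180,59.7-90,59.7+90): t("grip",[430,-230,35],y)
for y in (59.7,59.7-180): t("hang",[*(ST-75*sx),160],y)
E
```

```text
bottle [ 697.846 -207.086  105.   ]
roll [ 364.686 -425.599   50.   ]
cruc [ 621.179 -523.254   36.   ]
rib [np.float64(529.1528843805984), np.float64(-3.4233817803311624), 113] 83.1 [-0.426  0.472  0.451  1.991 -0.298  0.742  1.654]
rib [np.float64(529.1528843805984), np.float64(-3.4233817803311624), 230] 83.1 [-0.573  0.332  0.628  1.875 -0.228  1.007  1.602]
lidput [np.float64(508.75288438059835), np.float64(-176.62338178033116), 31] 83.1 [-0.029  0.61   0.368  2.017 -0.386  0.581  2.056]
lidput [np.float64(433.75288438059835), np.float64(-181.62338178033116), 31] 83.1 [-0.026  0.547  0.415  2.185 -0.46   0.492  2.196]
put [430, -230, 73] 83.1 [-0.157  0.558  0.748  2.136 -0.615  0.673  2.465]
put [430, -230, 73] 53.099999999999994 [-0.016  0.503  0.536  2.125 -0.437  0.621  1.755]
put [430, -230, 73] 23.099999999999994 [-0.047  0.512  0.581  2.128 -0.475  0.629  1.27 ]
put [430, -230, 73] -6.900000000000006 [-0.279  0.643  0.956  2.144 -0.79   0.761  1.079]
grip [430, -230, 35] 59.7 [ 0.043  0.565  0.461  2.144 -0.487  0.534  1.91 ]
grip [430, -230, 35] -120.3 [-0.35   0.857  1.139  2.172 -1.086  0.888 -0.617]
grip [430, -230, 35] -30.299999999999997 [-0.35   0.857  1.139  2.172 -1.086  0.888  0.954]
grip [430, -230, 35] 149.7 [-0.35   0.857  1.139  2.172 -1.086  0.888 -2.187]
hang [np.float64(513.5453337044921), np.float64(-344.16042821387356), 160] 59.7 [-0.138  0.727  1.061  1.753 -0.71   1.099  2.204]
hang [np.float64(513.5453337044921), np.float64(-344.16042821387356), 160] -120.3 [-0.171  0.776  1.149  1.756 -0.778  1.145 -0.875]
```

```bash
python3 - <<'E'
from h import *
rib=TR-52*tx; q=down(TY)
p=env.read_tcp_pos()
env.movel([140,510,330],250)
print(env.inverse_kinematics(P(rib,260),q))
env.reach(P(rib,260),q)
print(env.read_clock(),env.read_tcp_pos(),env.read_force())
cv2.imwrite("pics/w1.png",env.grab_frame("wrist"))
env.movel(P(rib,113),150)
f0=env.read_force(); print("at rib",env.read_tcp_pos(),f0)
env.gripper_close(); print("closed",env.read_gripper_width(),env.read_force(),env.read_tcp_pos())
m=env.camera_model("wrist"); print(m)
print(env.read_clock())
E
```

```text
[-0.714  0.33   0.82   1.843 -0.271  1.085  1.658]
3.05 [529.259  -2.373 259.864] [-0.389  0.349 -0.451]
at rib [529.72   -3.534 113.709] [0.028 0.758 0.596]
closed 0.10453384648899745 [-0.129  0.788  4.354] [529.3    -3.434 113.219]
{'mtx': array([[325.192,   0.   , 282.958],
       [  0.   , 325.192, 212.228],
       [  0.   ,   0.   ,   1.   ]]), 'hand_eye': array([[  -0.   ,   -0.952,   -0.307,   79.381],
       [   1.   ,   -0.   ,    0.   ,   -0.541],
       [  -0.   ,   -0.307,    0.952, -120.442],
       [   0.   ,    0.   ,    0.   ,    1.   ]])}
4.9083
```

View pics/w1.png

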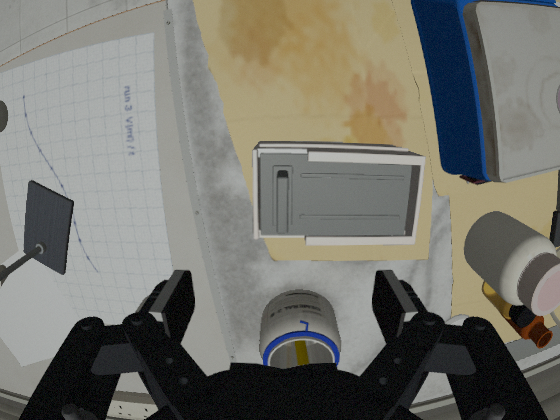

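The wrist view shows the lid rib at (282,200), centred on the closing line, and the measured width (8.9 mm) means it is gripped. Next I lift and slide the lid.

```bash
python3 - <<'E'
from h import *
rib=TR-52*tx
env.movel(P(rib,122.5),30); env.dwell(0.2)
print("lift",env.read_tcp_pos(),env.read_force(),env.read_gripper_width())
cv2.imwrite("pics/s1.png",env.grab_frame("side"))
for d in (30,70,125):
    env.movel(P(rib-d*tx,122.5),80); print(d,env.read_tcp_pos(),env.read_force(),env.read_gripper_width())
cv2.imwrite("pics/s2.png",env.grab_frame("side"))
s=[cv2.imread(f"pics/s{i}.png")[190:390,180:360] for i in (1,2)]
cv2.imwrite("pics/s12.png",cv2.resize(np.hstack(s),None,fx=2.2,fy=2.2)); print(env.read_clock())
E
```

```text
lift [529.017  -3.417 122.376] [ 0.582  0.006 -1.575] 0.10548030719730082
30 [525.485 -33.757 122.547] [ 0.263  0.523 -1.164] 0.10645744880855387
70 [520.739 -72.967 122.475] [ 0.531  0.372 -1.1  ] 0.10847335259661606
125 [ 514.15  -127.1    122.397] [-0.925  0.137 -1.522] 0.10771156342815684
7.6833
```

View pics/s12.png

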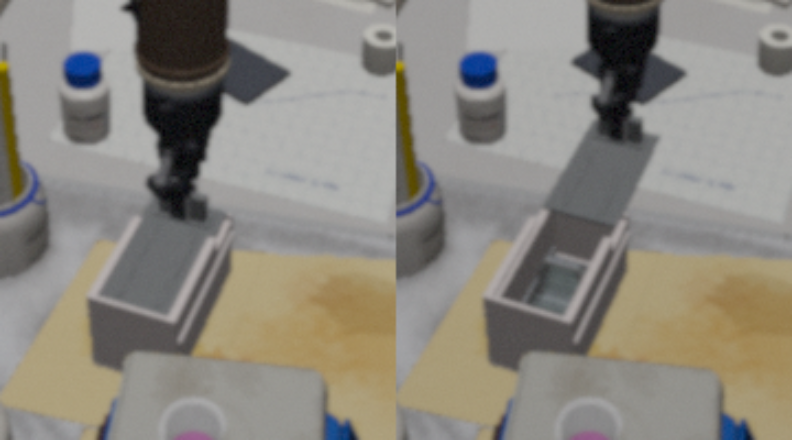

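```bash
python3 - <<'E'
from h import *
g=np.array([540,-145])-52*tx
p=env.read_tcp_pos()
env.movel([p[0],p[1],155],120)
env.movel(P(g,155),150); env.movel(P(g,45),120)
z=34
while z>=28:
    env.movel(P(g,z),30); f=env.read_force(); print(z,env.read_tcp_pos()[2],f)
    if f[2]>2.5: break
    z-=1
env.ungrasp(); env.dwell(.2); print(env.read_force(),env.read_gripper_width())
env.movel(P(g,150),150); env.dwell(.1)
cv2.imwrite("pics/s3.png",env.grab_frame("side"))
# look into the tray from above
env.reach(P(TR-10*tx,270),down(TY)); env.dwell(.3)
print(env.read_tcp_pos(),env.read_ee_rot()); cv2.imwrite("pics/w3.png",env.grab_frame("wrist")); cv2.imwrite("pics/t3.png",env.grab_frame("top")); print(env.read_clock())
a=cv2.imread("pics/s3.png")[130:380,170:420]; b=cv2.imread("pics/w3.png")[60:310,170:420]
cv2.imwrite("pics/m3.png",cv2.resize(np.hstack([a,b]),None,fx=1.6,fy=1.6))
E
```

```text
34 33.86520240612335 [-0.599  0.149 -0.685]
33 33.031135925056375 [ 0.573 -0.36  -2.041]
32 31.959874127886174 [ 0.52  -0.208 -1.986]
31 31.09894684874677 [ 0.472 -0.269 -0.575]
30 30.462461387798413 [-1.234 -0.274  7.181]
[-0.38  -0.561 -0.31 ] 0.9995431062434093
[534.185  37.264 269.737] [-0.     0.061  0.998 -0.   ]
14.7833
```

View pics/m3.png

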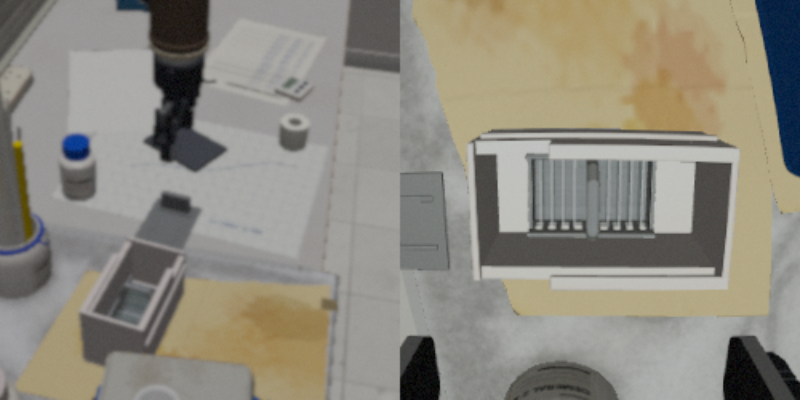

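The lid lies flat between the tray and the stand, and the rack in the tray has its handle bar at wrist pixel (290.6, ~185). Next I locate it and grasp it.

```bash
cat >> h.py <<'E'
def wcast(uv,tcp,quat,z):
    m=env.camera_model("wrist");K=np.array(m["mtx"]);H=np.array(m["hand_eye"])
    d=np.array([uv[0]-K[0,2],uv[1]-K[1,2]]);r=np.hypot(*d);th=r/K[0,0]
    ray=np.array([*(np.sin(th)*d/max(r,1e-9)),np.cos(th)])
    Rw=R.from_quat([*quat[1:],quat[0]]).as_matrix()
    o=Rw@H[:3,3]+tcp; v=Rw@H[:3,:3]@ray
    return o+v*(z-o[2])/v[2]
E
python3 - <<'E'
from h import *
t=env.read_tcp_pos();q=env.read_ee_rot()
px=lambda x,y:(170+(x-400)/1.6,60+y/1.6)
def lo(p): d=p[:2]-TR; return np.array([d@tx, d@[-tx[1],tx[0]]])
for n,c,z in (("bar top-mid",(593,198),78),("bar end1",(593,163),78),("rim up",(592,157),44),("rim low",(592,236),44),("rail F up",(551,147),101),("rail F low",(551,284),101),("rear up",(738,155),101),("rear low",(727,289),101),("front up",(471,143),88),("front low",(474,278),88)):
    w=wcast(px(*c),t,q,z); print(n,w,"tray-frame",lo(w))
E
```

```text
bar top-mid [526.842  45.643  78.   ] tray-frame [-3.567  8.189]
bar end1 [505.19  48.17  78.  ] tray-frame [-3.659 29.988]
rim up [506.475  48.13   44.   ] tray-frame [-3.545 28.707]
rim low [561.464  41.712  44.   ] tray-frame [ -3.31  -26.654]
rail F up [489.617  25.886 101.   ] tray-frame [-27.653  42.771]
rail F low [570.968  14.653 101.   ] tray-frame [-29.031 -39.341]
rear up [505.596 131.871 101.   ] tray-frame [79.484 39.64 ]
rear low [588.129 121.842 101.   ] tray-frame [ 79.443 -43.5  ]
front up [482.248 -21.713  88.   ] tray-frame [-75.792  44.368]
front low [566.502 -34.939  88.   ] tray-frame [-78.8   -40.865]
```

```bash
python3 - <<'E'
import cv2
b=cv2.imread("pics/w3.png")[130:220,230:350]
cv2.imwrite("pics/b3.png",cv2.convertScaleAbs(cv2.resize(b,(800,600),interpolation=cv2.INTER_CUBIC),alpha=1.5))
E
```

```text
(no output)
```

View pics/b3.png

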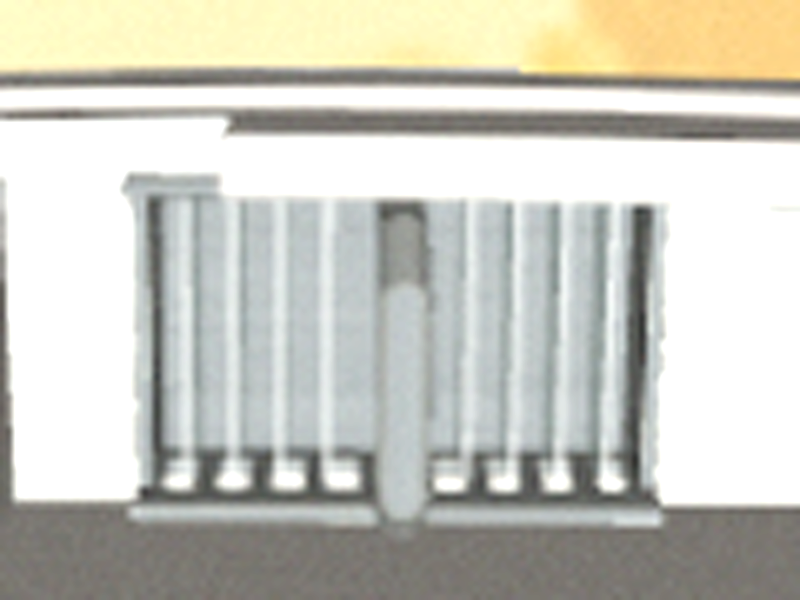

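```bash
python3 - <<'E'
from h import *
t=env.read_tcp_pos();q=env.read_ee_rot()
px=lambda x,y:(230+x*.15,130+y*.15)
def lo(p): d=p[:2]-TR; return np.array([d@tx, d@[-tx[1],tx[0]]])
for n,c,z in (("bar e1",(403,285),77),("bar e2",(403,520),77),("rim up",(175,187),44),("rim low",(200,516),44),("rim low",(600,518),44)):
    w=wcast(px(*c),t,q,z); print(n,w,"tray-frame",lo(w))
E
```

```text
bar e1 [516.057  46.749  77.   ] tray-frame [-3.764 19.029]
bar e2 [551.933  42.587  77.   ] tray-frame [ -3.586 -17.087]
rim up [501.881  12.206  44.   ] tray-frame [-39.76   28.952]
rim low [557.284   8.526  44.   ] tray-frame [-36.757 -26.492]
rim low [565.745  75.03   44.   ] tray-frame [ 30.281 -26.902]
```

```bash
python3 - <<'E'
from h import *
h=TR-3.5*tx+1.0*np.array([-tx[1],tx[0]])
env.movel(P(h,200),150); env.movel(P(h,77),120)
print(env.read_tcp_pos(),env.read_force())
env.gripper_close(); print(env.read_gripper_width(),env.read_force())
env.movel(P(h,110),60); print(env.read_gripper_width(),env.read_force())
env.movel(P(h,225),120); env.dwell(.2); print(env.read_gripper_width(),env.read_force(),env.read_tcp_pos())
g=[420,-240]
env.reach(P(g,225),down(SY)); env.dwell(.3); print(env.read_force(),env.read_clock())
env.movel(P(g,90),120); env.dwell(.3)
cv2.imwrite("pics/s4.png",env.grab_frame("side"))
z=78
while z>=68:
    env.movel(P(g,z),25); f=env.read_force(); print(z,env.read_tcp_pos()[2],f)
    if f[2]>2.5: break
    z-=1
print(env.read_clock())
cv2.imwrite("pics/t4.png",env.grab_frame("top"))
a=cv2.imread("pics/s4.png")[120:320,220:420]; b=cv2.imread("pics/t4.png")[150:350,200:400]
cv2.imwrite("pics/m4.png",cv2.resize(np.hstack([a,b]),None,fx=2,fy=2))
E
```

```text
[534.52   44.827  77.635] [ 0.268 -0.265  0.403]
0.06595761958432508 [-0.36  -0.008  0.836]
0.06584544228857703 [ 0.255 -0.478 -2.747]
0.06951731544997708 [ 0.954  0.204 -2.374] [533.7    44.792 224.444]
[ 0.434  0.286 -2.029] 20.7667
78 77.93715038445293 [ 0.033 -0.184 -2.143]
77 77.03264082153778 [ 0.042 -0.706 -2.397]
76 75.96416339967324 [ 0.199  0.155 -2.034]
75 74.95197944732931 [-0.673 -0.11  -1.953]
74 73.94748004244246 [ 0.091  0.806 -1.646]
73 72.95135475691936 [-0.217 -0.621 -2.484]
72 71.94813415564886 [-0.652 -0.461 -2.309]
71 70.9693860179281 [-0.539  0.019 -1.649]
70 70.82113119615795 [-4.765  2.881 16.826]
25.025
```

View pics/m4.png

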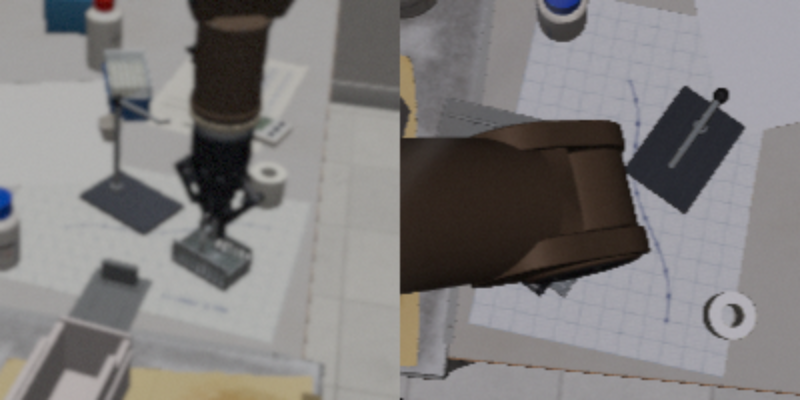

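```bash
python3 - <<'E'
from h import *
env.ungrasp(); env.dwell(.3); print(env.read_force())
env.movel(P([420,-240],210),150); env.reach(P([425,-245],230),down(SY+90)); env.dwell(.3)
print(list(env.read_tcp_pos()),list(env.read_ee_rot())); cv2.imwrite("pics/w5.png",env.grab_frame("wrist")); cv2.imwrite("pics/s5.png",env.grab_frame("side"));print(env.read_clock())
w=cv2.imread("pics/w5.png"); cv2.imwrite("pics/w5b.png",cv2.resize(w[:,80:500],(800,800))[:600])
E
```

```text
[ 0.477  0.145 -0.478]
[np.float64(424.9893692097261), np.float64(-244.8930572986094), np.float64(229.81787430140884)] [np.float64(-0.0002046505881538284), np.float64(0.2614862638414445), np.float64(0.9652071716731159), np.float64(-8.769927939195665e-05)]
28.7417
```

View pics/w5b.png

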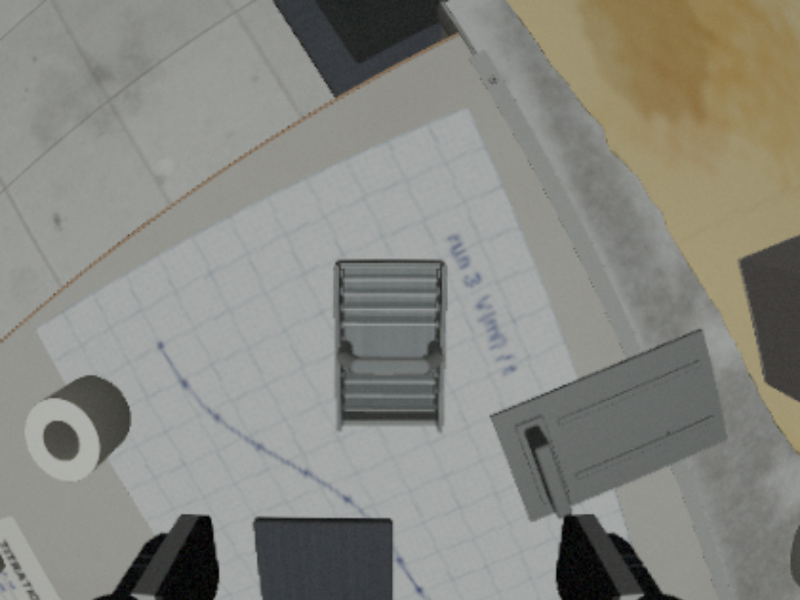

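Both the lid and the rack lie flat and upright; the rack rim corners are around (335..446, 262..428) in the crop. The stand's front base edge runs (255,518)–(392,518).

```bash
python3 - <<'E'
from h import *
t=env.read_tcp_pos();q=env.read_ee_rot()
px=lambda x,y:(80+x*.525,y*.525)
c={n:wcast(px(*u),t,q,z)[:2] for n,u,z in (("a",(336,262),40),("b",(445,262),40),("c",(442,430),40),("d",(340,430),40),("bar",(390,361),74),("s1",(255,518),10),("s2",(392,518),10))}
for k in c: print(k,c[k])
print("centre",(c["a"]+c["b"]+c["c"]+c["d"])/4, "yaw",np.degrees(np.arctan2(*((c["c"]+c["d"]-c["a"]-c["b"])[::-1]))), np.degrees(np.arctan2(*((c["a"]-c["b"])[::-1]))))
m=(c["s1"]+c["s2"])/2; e=c["s1"]-c["s2"]; print("stand org",m+95*sx, "len",np.hypot(*e),"edge yaw",np.degrees(np.arctan2(e[1],e[0])))
# hook tip by two views (top, side) : least squares rays; tips from first pictures
def tri(a,b):
    A=[];B=[]
    for cam,uv in (("top",a),("side",b)):
        p,r=cast(cam,uv,0),cast(cam,uv,200);d=(r-p)/np.linalg.norm(r-p);M=np.eye(3)-np.outer(d,d);A.append(M);B.append(M@p)
    return np.linalg.solve(sum(A),sum(B))
print("tip",tri((335.5,233),(304.8,180)),"model",ST-95*sx)
for n,p in (("collar",P(ST,170)),("tip",P(ST-92*sx,172)),("b2",P(ST+35*sx-45*np.array([-sx[1],sx[0]]),10)),("b4",P(ST-95*sx+45*np.array([-sx[1],sx[0]]),10))): print(n,proj("top",p),proj("side",p))
E
```

```text
a [ 365.362 -240.249]
b [ 392.805 -193.215]
c [ 470.005 -237.818]
d [ 442.448 -284.927]
bar [ 415.877 -238.7  ]
s1 [ 474.055 -370.781]
s2 [ 516.616 -295.548]
centre [ 417.655 -239.052] yaw -30.056608063481733 -120.26192337375234
stand org [ 577.358 -381.095] len 86.43726119281442 edge yaw -119.49797551861695
tip [ 498.912 -336.615  174.011] model [ 496.277 -334.07 ]
collar [360.272 197.493] [279.047 168.601]
tip [334.864 233.231] [304.65  180.835]
b2 [372.878 213.54 ] [279.93  203.978]
b4 [310.639 235.147] [292.26  236.657]
```

```bash
sed -i 's/^ST=np.array.*; SY/ST=np.array([577.9,-381.7]); SY/' h.py; python3 - <<'E'
from h import *
g=[417,-239]
env.movel(P(g,120),150); env.movel(P(g,34),100); print(env.read_force())
env.gripper_close(); print(env.read_gripper_width(),env.read_force(),env.read_tcp_pos())
env.movel(P(g,60),60); env.movel(P(g,160),120); env.dwell(.2); print(env.read_gripper_width(),env.read_force())
env.movel(P(ST-150*sx,160),120)
env.movel(P(ST-76*sx,156),60); env.dwell(.2); print(env.read_tcp_pos(),env.read_force(),env.read_clock())
for n in ("side","top","wrist"): cv2.imwrite(f"pics/{n}6.png",env.grab_frame(n))
a=cv2.imread("pics/side6.png")[120:270,210:360]; b=cv2.imread("pics/wrist6.png")[100:400,100:400]
cv2.imwrite("pics/m6.png",np.hstack([cv2.resize(a,(400,400),interpolation=cv2.INTER_CUBIC),cv2.resize(b,(400,400))]))
E
```

```text
[ 0.454 -0.091  0.115]
0.6685530144477522 [-1.212  2.144  9.084] [ 417.342 -239.013   34.707]
0.6653308046875247 [-0.306 -0.977 -1.921]
[ 512.148 -343.199  156.084] [ 0.925 -0.345 -1.997] 35.1417
```

View pics/m6.png

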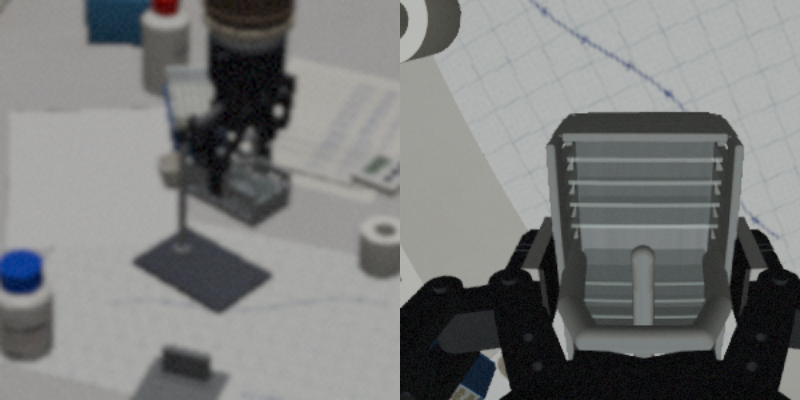

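The wrist view shows the hook running under the handle bar, with its tip at (643,250) beyond the bar and centred on it (bar spans 578–708). Next I lower it.

```bash
python3 - <<'E'
from h import *
g=ST-76*sx
env.movel(P(g,140),60)
z=138
while z>=124:
    env.movel(P(g,z),25); f=env.read_force(); print(z,env.read_tcp_pos(),f)
    if f[2]>1.5: break
    z-=1
env.dwell(.2); print(env.read_force(),env.read_clock())
for n in ("side","wrist"): cv2.imwrite(f"pics/{n}7.png",env.grab_frame(n))
a=cv2.imread("pics/side7.png")[120:270,210:360]; b=cv2.imread("pics/wrist7.png")[100:400,100:400]
cv2.imwrite("pics/m7.png",np.hstack([cv2.resize(a,(400,400),interpolation=cv2.INTER_CUBIC),cv2.resize(b,(400,400))]))
E
```

```text
138 [ 512.318 -343.443  138.07 ] [-0.673 -0.187 -2.38 ]
137 [ 512.65  -343.628  137.414] [-0.367 -1.038  1.156]
136 [ 513.062 -343.973  136.87 ] [ 0.816 -1.302  4.546]
[ 2.126 -0.629  5.965] 36.6583
```

View pics/m7.png

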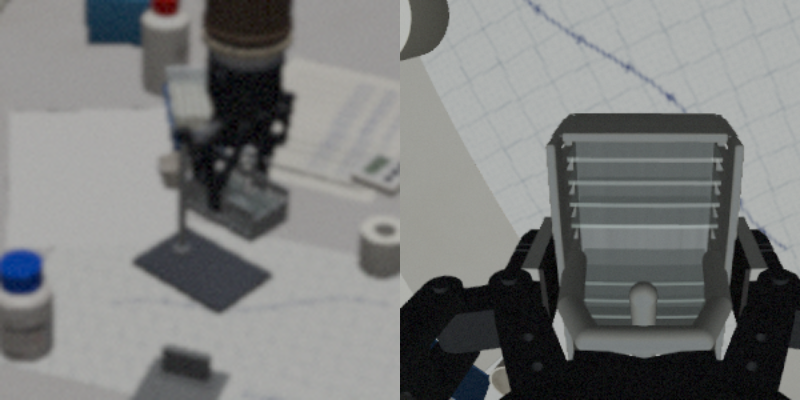

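```bash
python3 - <<'E'
from h import *
env.movel(P(ST-76*sx,139),40)
g=ST-71.5*sx
env.movel(P(g,139),40)
z=137
while z>=124:
    env.movel(P(g,z),25); f=env.read_force(); print(z,env.read_tcp_pos(),f)
    if f[2]>1.5: break
    z-=1
env.ungrasp(); env.dwell(.6); print(env.read_force(),env.read_clock())
env.movel(P(g,170),60); env.movel(P(g,250),150); env.movel(P(g-90*sx,290),150); env.dwell(.8)
print(env.read_force(),env.read_clock(),list(env.read_tcp_pos()))
for n in ("side","top","wrist"): cv2.imwrite(f"pics/{n}8.png",env.grab_frame(n))
a=cv2.imread("pics/side8.png")[120:270,210:360]; b=cv2.imread("pics/wrist8.png")[160:400,140:380]
cv2.imwrite("pics/m8.png",np.hstack([cv2.resize(a,(400,400),interpolation=cv2.INTER_CUBIC),cv2.resize(b,(400,400))]))
E
```

```text
137 [ 516.072 -345.671  136.868] [ 0.009  0.02  -2.739]
136 [ 516.247 -345.742  136.378] [-1.14   2.077  4.221]
[-0.927 -0.736  0.312] 38.775
[ 0.349  1.048 -0.205] 41.7833 [np.float64(438.47990763025945), np.float64(-300.20140232261474), np.float64(290.0347185706479)]
```

View pics/m8.png

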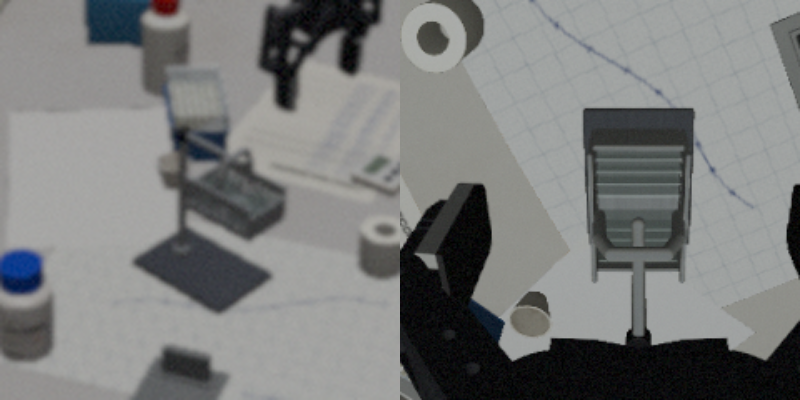

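```bash
python3 - <<'E'
from h import *
b=wcast((140+238*.6,160+256*.6),env.read_tcp_pos(),env.read_ee_rot(),170)[:2]-ST
print("bar in stand",b@sx,b@[-sx[1],sx[0]])
f=env.grab_frame("side"); env.dwell(.5); g=env.grab_frame("side")
print("diff",cv2.absdiff(cv2.GaussianBlur(f,(5,5),0),cv2.GaussianBlur(g,(5,5),0))[120:270,210:360].max())
env.hand_in(); print(env.read_clock())
E
```

```text
bar in stand -67.76402993363651 -0.9439641345978368
diff 7
the job is handed in; nothing more can be done
the job is handed in; nothing more can be done
```

The rack is hanging upright on the stand's hook and the job is handed in. The last clock reading before that was 41.8 s, with about another second of checks after it, against the 64 s limit. The hand-in gives no verdict, so whether it passes is not confirmed.

**What I did:** I gripped the lid's rib, raised it about 9 mm, slid it 125 mm out of the grooves and laid it flat on the bench. I then lifted the rack out by its handle, stood it on the bench, let go and gripped it again across its side walls. On the first lowering onto the hook the bar seemed to touch the upturned part near the tip. I raised it slightly, moved it 4.5 mm along the hook, lowered it again and let go.

**Last checks:**
- **Position:** The wrist picture puts the handle bar 7 mm from the seat along the hook and 1 mm to the side, inside the 22 mm allowed.
- **Rack at rest:** It looks level, and two side pictures half a second apart show only noise-level differences.
- **Gripper:** It is clear of everything, and the force reading is about zero.
- **Lid:** The wrist picture taken after the lid was released showed it flat on the bench. The last side view shows only its handle end, which had not moved.
- **Bystanders:** The bottle, paper roll and crucible look undisturbed in the pictures; I did not measure them again.

**One disagreement:** The bench contact heights came 0.5 to 3 mm lower than I had calculated for the lid and the rack. Lowering until contact force was felt took care of this.

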